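Dispense one cheese-box lid and slide it into the stamping stop

ROBOT

A 6-joint arm with a two-finger parallel gripper is mounted at the origin on the work surface. World frame = base frame: x ahead of the robot, y to its left, z up, the work surface at z = 0. Lengths are in mm, angles in rad, forces in N, time in s.
With the tool pointing down it reaches from about 300 to 750 mm from the base axis. Payload 8.5 kg.
Tool frame: the origin (TCP) lies at the very end of the fingers, on their centre line; the grasp point (between the pads) lies 19 mm behind it; z points along the fingers, y is the direction in which the jaws open and shut (so a half turn about z gives the same grasp; the last joint's range is limited). The gripper opens to 88 mm and grips with 3 to 60 N. Pads are 18 mm wide; open, the fingers measure 123 mm over their backs; the gripper's body (75 mm by 187 mm) begins 45 mm behind the grasp point.
Start: joints at [1.015, 0.381, 1.297, -0, 1.464, -0.215], TCP at [183.823, 518.352, 210.248] pointing down, gripper open.
Joint ranges: [-3.11, 3.11], [-0.89, 2.33], [0.22, 2.48], [-1.42, 4.56], [0.17, 2.85], [-2.88, 2.88]. Speed limits (rad/s): [2.39, 2.39, 3.14, 3.14, 3.14, 3.14].

INTERFACE

Orientations are given as a unit quaternion [w, x, y, z].
In Python, from workcell import state, capture, hand_in, look_for, outline_of gives the robot as it stands.
- The arm moves only by the shell command python3 -m pendant 'ROWS' [OPENING]. ROWS is JSON, a list of rows, each a list of 2 entries, a list of its own where there are three numbers: the shift along the tool's x, y, z in cm, then the turn about the tool's z in degrees. In form: [[[tx, ty, tz], roll], ...]. A call has 1 to 10 rows; each row shifts and turns the commanded pose from where the row before left it, along the tool's axes as they then stand; what a row does not reach is not made up. A row lasts 1/12 s, in which the tool goes at most 41.7 mm and 7.16 degrees, less where a joint would pass 70% of its speed; a pose out of reach is approached as far as the arm can. A call with a gripper value outside its range is refused whole. OPENING is the finger opening in cm, from 0 to 8.81, set as the call begins (- or left out, the last holds). The fingers move at their own pace and stop on an object; the grip force is fixed at half the most. Time passes only in rows, so rows that do not move let the fingers close. It gives the time, the measured TCP pose, the force and the opening at its end, in the units of the state.
- state(): the state, without advancing time (a new reading comes with each control period).
- capture(name): name is "scene" or "top" or "wrist"; returns a dict with "pixels" (400x640x3 uint8, red, green, blue), "mtx" (3x3 intrinsics, pixels), "R" (3x3) and "t" (3): a world point X has camera coordinates R X + t; the wrist camera has in their place "hand_eye" (4x4, takes a point from camera to tool coordinates, whose origin is the TCP and whose axes are the flange's). Camera axes: x right, y down, z forward; pixel columns grow to the right and rows downward; lengths in mm; the calibration is good to about 2 mm. The wrist camera is an equidistant fisheye: a pixel r from the principal point sees the ray r / f radians off the axis. A picture is of the moment at which its call begins: read the wrist's pose just before it. There is no depth.
- hand_in(): hands the job in, once; it reports no verdict.
Trained networks look in a picture, given as the dict that the camera call returned (one of the last four; its "shot" number tells which), for a name from the list of things; names that differ only in an ending like _2 or _b are one class to them, and where a whole thing is asked for, a point or a joint stands for the part that bears it (a point fixed in the world has none). Each returns a list of dicts, best first, with "conf" (0 to 1); they miss things now and then, are a little off and sometimes report something else, mostly with a low value. They report only what shows in the picture. A call takes as long as a camera call. They do not tell look-alikes from the thing itself.
- look_for(name, picture): "at" ([x, y, z] in mm, in world coordinates, good to about 4 mm: the middle of the surface that is visible of it).
- outline_of(name, picture): "mask" (400x640 bool, what is visible of it).
The state is a dict: "time_s": time; "q": joint angles; "qvel": joint speeds; "tau": joint torques, N m; "ee_pos": TCP position; "tool_rot": TCP orientation; "wrist_force": force on the tool from outside, world axes, zero at the start; "wrist_torque": the same for the moment, N m; "width": opening from 0.0 (shut) to 1.0 (fully open).
Only numpy, scipy, OpenCV 4.12 (cv2) and the standard library are available. Lean on these libraries where they do the work, as an engineer would, in place of code of your own. Each camera call takes 0.05 s, during which the arm holds its last target. There are 200 camera calls.

TASK

Press the plunger of the lid magazine all the way down once, so that a single wooden cheese-box lid slides out, and let the plunger come back up. Then push that lid aside along the bench with the fingertips and into the open side of the V-shaped stop until it sits fully home against both bars, ready to be stamped, and leave it there. Slide it only, never pick it up; dispense no second lid, and do not disturb the stamp, the ink pad or the boxed cheese.

Things in the scene. Friction and masses are not known exactly. Their poses are not given: they have to be found in the camera images.
- magazine: Steel lid magazine bolted to the bench: six round wooden lids stacked between four rods (95 mm across, 120 mm tall), behind them a gear case (50 mm wide, top at 103 mm) with the plunger. Origin on the bench under the stack's axis; +x points from stack to plunger, the outlet faces -x; z up. Its foot spans x -50 to +170 mm, y -65 to +65 mm.
- plunger (a joint): How far the plunger is pressed, in m: 0 up, 0.058 fully down on a hard stop. It moves straight down and a spring brings it back up: about 4 N at the start, 10 N at the bottom, a little more when pressed fast. A steady press (up to 50 mm/s) leaves the lid at the pusher's nose; a blow throws it further.
- plunger_top (a point): Centre of the top face of the plunger's black round knob (40 mm across, 18 mm high), 183 mm above the bench when up, 88 mm behind the magazine's origin along its +x; it moves down with the plunger to 125 mm.
- outlet (a point): The spot on the bench, 109 mm from the magazine's origin along its -x, where the lid's centre comes to rest (within some 5 mm) after a full steady press. The plunger drives a flat pusher (2 mm for each mm of the plunger) that slides the lowest lid out along -x; when let go, the pusher draws back and the stack drops by one lid.
- lid_1: The lowest lid of the stack, the one that comes out: round, of thin wood, 84 mm across, 14 mm high, closed top face up, about 20 g. Origin at the centre of its underside, z up. At the start it lies on the bench in the magazine.
- lid_2: The next lid up, the same in shape; it must stay in the magazine (it drops 14 mm to the bench when the plunger comes back). Origin at the centre of its underside.
- stop_home (a point): The spot on the bench where the lid's centre lies when the lid touches both bars of the V stop, which stands left or right of the magazine. The stop: two white plastic bars 85 x 10 mm, 12 mm high, fixed, meeting at 120 degrees; inner faces meet 48 mm from this point along the point's +x, the V opens to -x; the bars' free ends lie 74 mm to each side in y, at x +6 mm.
- stamp: Hand stamp, bystander: turned wooden handle on a round foot 38 mm across, 78 mm tall, standing loose on the bench behind the V stop. Origin at the centre of its underside.
- ink_pad: Closed ink-pad tin, bystander, 60 x 85 x 16 mm, loose on the bench behind the V stop. Origin at the centre of its underside.
- boxed_cheese: Open round wooden box with a white cheese in it, bystander, 80 mm across, 32 mm high, loose on the bench before a small fixed wire rack (160 mm wide, 180 mm deep, four cheeses on it, 46 mm high) on the magazine's other side from the V stop. Origin at the centre of its underside.
Not all that is in view belongs to the job. Of the things that look like the magazine, take the one that is farthest to the robot's left at the start.

How it is judged:
By the outcome, as a careful person would: the job done as asked, in the order asked, and still so for the second after the job is handed in, with the robot touching nothing.
It also fails if it takes over 64 s, if anything falls off the work surface, if the arm or the gripper's body presses on something with over 40 N, if the wrist force passes 120 N, or if a joint passes its speed limit or range.

## Working session

There is one attempt and no reset: what is moved stays moved. The work goes in short steps, Python scripts to look and compute and a shell command to move; the robot and the scene stay as the last step left them, time stands still between calls to the robot, and variables do not carry over. Pictures are saved under pics/ and viewed, about 8 in all and at most 12, crops included, and the job is handed in when it is done.

```bash
mkdir -p pics
python3 - <<'E'
from workcell import state, capture, look_for
import cv2,numpy as np
s=state();print(s['time_s'],s['ee_pos'],s['tool_rot'],s['wrist_force'])
for c in ("scene","top"):
    p=capture(c);cv2.imwrite(f'pics/{c}0.png',p['pixels'][:,:,::-1])
    for n in ("magazine","plunger_top","lid_1","stop_home","stamp","ink_pad","boxed_cheese"):
        try: print(c,n,[(np.round(d['at']).tolist(),round(d['conf'],2)) for d in look_for(n,p)][:5])
        except Exception as e: print(n,e)
E
```

```text
0.0 [183.67127577 518.09462621 209.65190908] [-2.56175972e-04  1.69572035e-01  9.85517542e-01 -6.58572508e-04] [ 0.07455732 -0.11287312  0.59312587]
scene magazine [([281.0, -247.0, 31.0], 0.93), ([666.0, 62.0, 29.0], 0.86)]
scene plunger_top [([670.0, 45.0, 178.0], 0.79), ([285.0, -265.0, 174.0], 0.61)]
scene lid_1 [([673.0, -316.0, 18.0], 0.75), ([602.0, 63.0, 7.0], 0.51)]
scene stop_home [([582.0, -253.0, 13.0], 0.79)]
scene stamp [([668.0, -225.0, 21.0], 0.76)]
scene ink_pad [([673.0, -316.0, 18.0], 0.9)]
scene boxed_cheese [([448.0, 258.0, 29.0], 0.82)]
top magazine [([647.0, 33.0, 66.0], 0.7), ([270.0, -259.0, 30.0], 0.6)]
top plunger_top [([286.0, -268.0, 183.0], 0.79), ([663.0, 34.0, 182.0], 0.64)]
top lid_1 [([658.0, -314.0, 20.0], 0.23)]
top stop_home [([578.0, -279.0, 9.0], 0.68), ([659.0, 36.0, 183.0], 0.59)]
top stamp [([659.0, -226.0, 16.0], 0.83)]
top ink_pad [([662.0, -310.0, 22.0], 0.86)]
top boxed_cheese [([432.0, 246.0, 28.0], 0.71)]
```

View pics/top0.png

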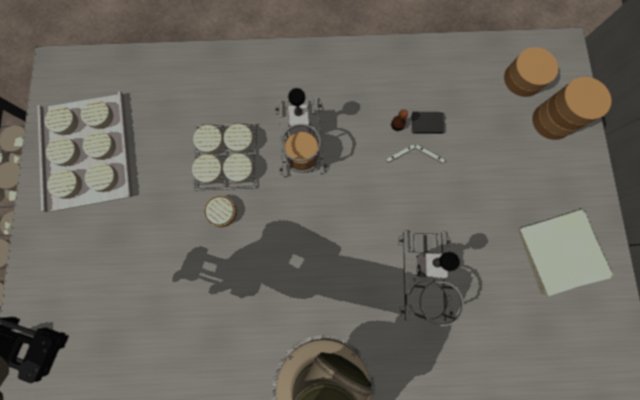

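View pics/scene0.png

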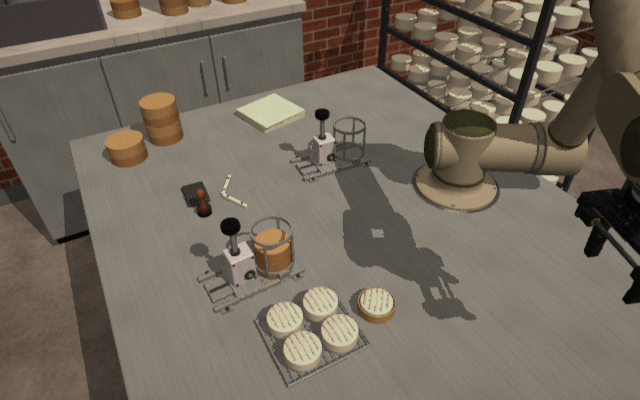

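The top view shows the target magazine with its knob at (297,97) and stack at (302,150). The V stop has its apex at about (416,147) and opens towards the robot. The empty look-alike is at (437,280). I'll enlarge the area to measure.

```bash
cat > h.py <<'E'
import numpy as np,cv2
def px(p,u,v,z):
    K,R,t=[np.array(p[k],float) for k in('mtx','R','t')]
    d=R.T@np.linalg.solve(K,[u,v,1]);c=-R.T@t
    return c+d*(z-c[2])/d[2]
def proj(p,X):
    K,R,t=[np.array(p[k],float) for k in('mtx','R','t')]
    q=K@(R@np.array(X,float)+t);return q[:2]/q[2]
E
python3 - <<'E'
from workcell import *
from h import *
p=capture('top')
im=p['pixels'][80:192,265:465,::-1]
cv2.imwrite('pics/c1.png',cv2.resize(im,None,fx=4,fy=4,interpolation=cv2.INTER_CUBIC))
print(px(p,297,97,183)[:2],proj(p,[0,0,0]),-p['R'].T@p['t'])
m=[d for d in outline_of('plunger_top',p)]
for d in m:
    y,x=np.nonzero(d['mask']);print(d['conf'],len(x),x.mean(),y.mean(),x.min(),x.max(),y.min(),y.max())
m=outline_of('stop_home',p)
for d in m:
    y,x=np.nonzero(d['mask']);print('stop',d['conf'],len(x),x.mean(),y.mean(),x.min(),x.max(),y.min(),y.max())
E
```

```text
[662.04321657  34.02035092] [322.76004447 388.91032675] [265.31447054   6.54235008 934.00573563]
0.86 279 296.02867383512546 97.6415770609319 288 304 88 111
0.52 327 448.0152905198777 260.79510703363917 436 458 252 270
stop 0.82 310 415.40645161290325 153.2 387 443 145 162
```

View pics/c1.png

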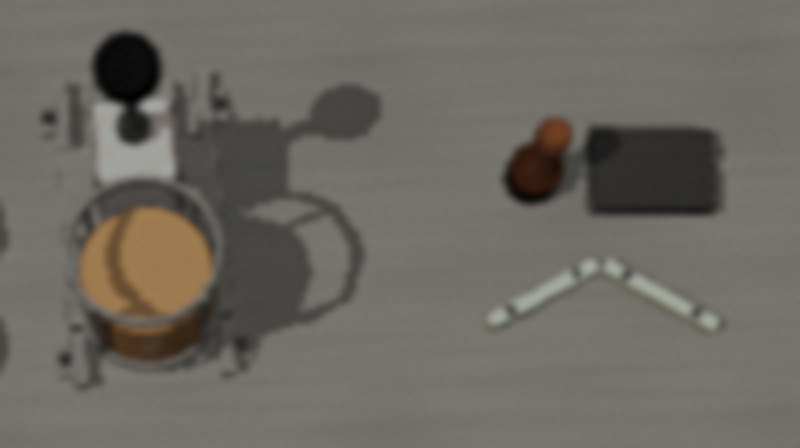

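Crop c1: knob centre at about (127,67), lid stack top at (147,263), ring at (148,250). The V bars run (492,320)-(595,265) and (607,262)-(717,324).

Run:
```python
from workcell import *
from h import *
p=capture('top')
f=lambda U,V,z: px(p,265+(U+.5)/4-.5,80+(V+.5)/4-.5,z)[:2]
k=f(127,67,183);l=f(147,263,84);r=f(148.5,250,120)
print('knob',k,'lid',l,'ring',r,'dist',np.linalg.norm(k-l),np.linalg.norm(k-r), 'lid diam',np.linalg.norm(f(80,263,84)-f(215,263,84)))
for b in (l,r):
    d=(k-b)/np.linalg.norm(k-b);print('yaw',np.degrees(np.arctan2(d[1],d[0])),'outlet from knob',k-d*197)
# V mask lines
m=outline_of('stop_home',p)[0]['mask']
hsv=p['pixels'].astype(int)
y,x=np.nonzero(m); 
g=hsv.sum(2);ok=g[y,x]>360;x,y=x[ok],y[ok];print(len(x))
P=np.array([px(p,a,b,12)[:2] for a,b in zip(x,y)])
L=[]
for s in(-1,1):
    Q=P[(x-415.4)*s>3];c=Q.mean(0);v=np.linalg.svd(Q-c)[2][0]
    v*=np.sign(v[0])*-1  # toward robot (free end)
    t=(Q-c)@v;L.append((c,v));print('bar',c,v,np.degrees(np.arctan2(v[1],v[0])),t.min(),t.max(),((Q-c)@[-v[1],v[0]]).std()*3.46)
(c1,v1),(c2,v2)=L
a=np.linalg.solve(np.c_[v1,-v2],c2-c1);A=c1+a[0]*v1
bis=(v1+v2)/np.linalg.norm(v1+v2)
print('centreline apex',A,'angle',np.degrees(np.arccos(v1@v2)),'bis',bis)
ia=A+bis*5/np.sin(np.radians(60));print('inner apex',ia,'home',ia+bis*48, 'stop yaw',np.degrees(np.arctan2(-bis[1],-bis[0])))
```

```text
knob [663.63101422  35.3901418 ] lid [583.50337792  30.35840742] ring [578.15979911  28.21230486] dist 80.2854684837946 85.77208144476583 lid diam 83.86098402173188
yaw 3.5932556367660973 outlet from knob [467.01829402  23.04355292]
yaw 4.800411697701361 outlet from knob [467.3220394   18.90419609]
186
bar [ 578.52735438 -229.63825592] [-0.44353419  0.89625745] 116.32959480918453 -40.1123975076183 40.06114480006396 10.03532565664209
bar [ 574.05120562 -312.56348909] [-0.56127238 -0.82763115] -124.14383671151549 -36.30660327732292 38.24266820200866 10.78791919211459
centreline apex [ 600.36390734 -273.76376805] angle 119.52656847929998 bis [-0.99767582  0.06813929]
inner apex [ 594.60382332 -273.3703657 ] home [ 546.71538406 -270.09967995] stop yaw -3.907120951165482
```

Estimates: knob (665,35), magazine yaw about 4°, outlet (468,21), stop home (547,-270). All of these fit the sizes given. Next I'll move above the knob with the fingers shut.

```bash
python3 -m pendant '[[[-3.07,-1.47,0],0],[[-3.07,-1.47,0],0],[[-3.07,-1.47,0],0],[[-3.07,-1.47,0],0],[[-3.07,-1.47,0],0],[[-3.07,-1.47,0],0],[[-3.07,-1.47,0],0],[[-3.07,-1.47,0],0],[[-3.07,-1.47,0],0],[[-3.07,-1.47,0],0]]' 0
python3 -m pendant '[[[-3.07,-1.47,0],0],[[-3.07,-1.47,0],0],[[-3.07,-1.47,0],0],[[-3.07,-1.47,0],0],[[-3.07,-1.47,0],0],[[-3.07,-1.47,0],0],[[-3.07,-1.47,0],0],[[-3.07,-1.47,0],0],[[-2.5,-1.2,0],0],[[0,0,0],0]]'
python3 - <<'E'
from workcell import *
from h import *
s=state();print(s['time_s'],s['ee_pos'],s['tool_rot'],s['width'],s['wrist_force'])
p=capture('wrist');cv2.imwrite('pics/w1.png',p['pixels'][:,:,::-1]);print(p['mtx'],p['hand_eye'])
for n in('plunger_top','magazine'): print(n,[(np.round(d['at']).tolist(),round(d['conf'],2)) for d in look_for(n,p)])
E
```

```text
time_s: 1.88
ee_pos: [425.0, 275.8, 210.4]
tool_rot: [0.0, 0.17, 0.986, 0.0]
wrist_force: [0.5, 0.7, 0.6]
width: 0.264
time_s: 2.72
ee_pos: [638.3, 60.6, 209.0]
tool_rot: [-0.0, 0.172, 0.985, -0.0]
wrist_force: [-0.1, 0.1, -0.6]
width: 0.008
2.7167 [638.30801983  60.63045502 208.95898084] [-8.29410531e-06  1.71605164e-01  9.85165702e-01 -4.55774436e-04] 0.008293727356011818 [-0.11607408  0.13547703 -0.60965237]
[[309.70691629   0.         323.14759857]
 [  0.         309.70691629 198.72402889]
 [  0.           0.           1.        ]] [[ 8.89762781e-04 -9.55360966e-01 -2.95439727e-01  7.66369380e+01]
 [ 9.99999461e-01  6.92038569e-04  7.73814907e-04  4.56506984e-01]
 [-5.34816871e-04 -2.95440257e-01  9.55361067e-01 -1.75191061e+02]
 [ 0.00000000e+00  0.00000000e+00  0.00000000e+00  1.00000000e+00]]
plunger_top [([653.0, 43.0, 174.0], 0.94), ([287.0, -266.0, 112.0], 0.67)]
magazine [([302.0, -253.0, 23.0], 0.79), ([641.0, 48.0, 97.0], 0.71)]
```

View pics/w1.png

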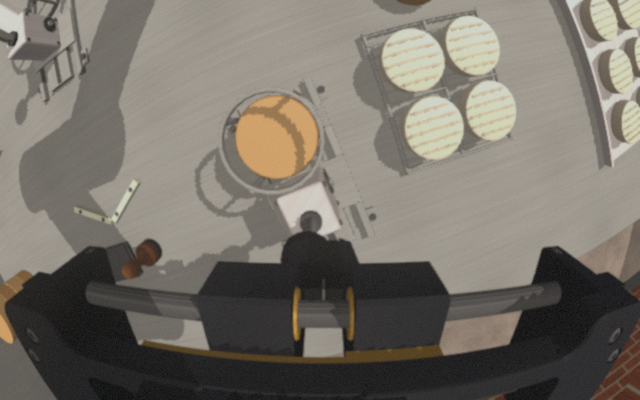

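The wrist view shows the knob partly behind the fingers at about (307,255), the lid stack at (277,137), the ring at (272,143), and the V at lower left (112,218).

```bash
cat >> h.py <<'E'
from scipy.spatial.transform import Rotation as Ro
def wpx(p,s,u,v,z):
    K=np.array(p['mtx']);H=np.array(p['hand_eye']);d=np.array([(u-K[0,2])/K[0,0],(v-K[1,2])/K[1,1]])
    r=np.hypot(*d);ray=np.array([*(d/r*np.sin(r)),np.cos(r)])
    q=s['tool_rot'];R=Ro.from_quat([q[1],q[2],q[3],q[0]]).as_matrix()
    c=R@H[:3,3]+s['ee_pos'];w=R@H[:3,:3]@ray
    return c+w*(z-c[2])/w[2]
E
python3 - <<'E'
from workcell import *
from h import *
s=state();p=capture('wrist')
l=wpx(p,s,277,137,84);r=wpx(p,s,272,143,120);print('lid',l,'ring',r)
for u,v,z in((112,220,12),(77,208,12),(137,181,12)):print(wpx(p,s,u,v,z))
print('knob left/right/top edge',wpx(p,s,282,255,183),wpx(p,s,330,245,183),wpx(p,s,308,230,165))
E
```

```text
lid [576.40403794  38.70497575  84.        ] ring [578.19767423  38.96778813 120.        ]
[ 595.6882889  -265.65922396   12.        ]
[ 552.60604047 -332.0647822    12.        ]
[ 559.62269281 -186.14870788   12.        ]
knob left/right/top edge [653.01892619  27.24860509 183.        ] [656.8322591  63.3180339 183.       ] [647.35371693  49.03854889 165.        ]
```

Wrist and top differ by about 8 mm in y, so I'll arbitrate with the scene camera and check each camera against the known TCP.

Run:
```python
from workcell import *
from h import *
s=state();T=s['ee_pos'];print(T)
a=capture('scene');b=capture('top');ims=[]
for p,(u0,v0) in((a,(170,150)),(b,(250,60))):
    print(proj(p,T),[u0,v0], 'cam',-np.array(p['R']).T@p['t'])
    ims.append(cv2.resize(p['pixels'][v0:v0+140,u0:u0+130,::-1],None,fx=3,fy=3,interpolation=cv2.INTER_CUBIC))
cv2.imwrite('pics/c2.png',np.hstack(ims))
z=cv2.imread('pics/scene0.png');
class D(dict):pass
for n,u,v,h in(('knob',230.5,224,183),('stackring',271.5,231,120)):print(n,px(a,u,v,h))
```

```text
[635.08946415  65.47461562 210.34098383]
[247.95799441 215.02073807] [170, 150] cam [828.54338372 728.51195931 820.1252679 ]
[282.20776537 102.84295515] [250, 60] cam [265.31447054   6.54235008 934.00573563]
knob [667.45245869  43.82750167 183.        ]
stackring [580.88102059  40.91069875 120.        ]
```

View pics/c2.png

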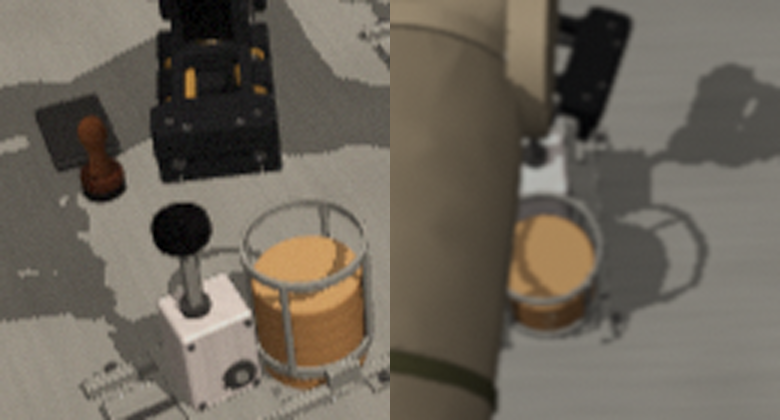

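Run:
```python
from workcell import *
from h import *
s=state();print(s['time_s'],s['ee_pos'],s['width'])
a=capture('scene');b=capture('top');w=capture('wrist')
print('origin',proj(a,[0,0,0]),proj(b,[0,0,0]))
def cen(m):
    y,x=np.nonzero(m);return x.mean(),y.mean()
for n,z in(('stamp',30),('ink_pad',14),('stop_home',10),('boxed_cheese',28),('plunger_top',174)):
    for nm,p in(('scene',a),('top',b),('wrist',w)):
        o=outline_of(n,p)
        for d in o[:2]:
            c=cen(d['mask']);X=wpx(p,s,*c,z) if nm=='wrist' else px(p,*c,z)
            print(n,nm,round(d['conf'],2),np.round(c,1),np.round(X,1))
```

```text
3.0167 [635.08777011  65.73319639 210.6902238 ] 0.007923222576521808
origin [454.80851521 183.54584001] [322.76004447 388.91032675]
stamp scene 0.55 [202.5 203.2] [ 665.8 -232.6   30. ]
stamp top 0.7 [399.3 119.8] [ 666.  -232.7   30. ]
ink_pad scene 0.89 [193.6 192.6] [ 670.  -308.2   14. ]
ink_pad top 0.82 [426.9 122.7] [ 661.5 -311.2   14. ]
ink_pad wrist 0.86 [120.  259.3] [ 659.2 -289.6   14. ]
stop_home scene 0.38 [202.8 204.4] [ 662.3 -251.9   10. ]
stop_home top 0.85 [415.3 153.1] [ 577.7 -272.7   10. ]
stop_home wrist 0.63 [109.5 207.7] [ 577.4 -260.9   10. ]
boxed_cheese scene 0.71 [376.2 304.6] [446.6 260.   28. ]
boxed_cheese scene 0.61 [245.2 266.8] [648.5  28.6  28. ]
boxed_cheese wrist 0.88 [411.1   3.5] [475.5 232.3  28. ]
plunger_top scene 0.58 [230.6 229.7] [670.8  50.1 174. ]
plunger_top scene 0.47 [322.  118.9] [ 299.4 -241.7  174. ]
plunger_top top 0.84 [448.1 261.1] [ 284.7 -269.3  174. ]
plunger_top wrist 0.72 [294.  242.2] [649.9  37.8 174. ]
```

Aim for (664.5,39.5), well within the 20 mm knob radius under either estimate, and approach it.

```bash
python3 -m pendant '[[[-1.2,-0.5,0],0],[[-1.2,-0.5,0],0],[[-1.2,-0.46,0],0],[[0,0,0.8],0],[[0,0,0.8],0],[[0,0,0.4],0],[[0,0,0.3],0],[[0,0,0],0],[[0,0,0],0]]'
python3 - <<'E'
from workcell import *
from h import *
s=state();T=s['ee_pos'];print(T,s['wrist_force'])
a=capture('scene');ims=[cv2.resize(a['pixels'][170:290,180:310,::-1],None,fx=4,fy=4,interpolation=cv2.INTER_CUBIC)]
print(proj(a,T))
cv2.imwrite('pics/c3.png',np.hstack(ims))
E
```

```text
time_s: 4.67
ee_pos: [664.6, 39.2, 187.4]
tool_rot: [0.0, 0.169, 0.986, -0.0]
wrist_force: [-0.2, -0.0, -0.1]
width: 0.006
[664.56874951  39.1889122  187.36710144] [-0.15000448 -0.01158512 -0.14162077]
[230.76198563 220.57835012]
```

View pics/c3.png

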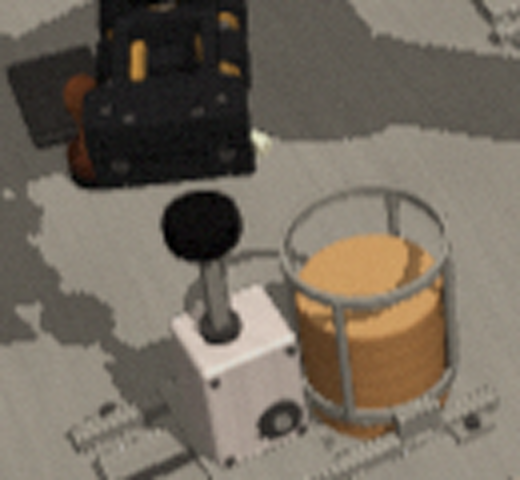

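The crop shows the gripper body's long side pointing at the camera and hiding the fingers. The projected tip at (203,202) falls on the knob, whose top is at about (202,215). Now a steady press at about 48 mm/s.

```bash
python3 -m pendant '[[[0,0,0.3],0],[[0,0,0.3],0],[[0,0,0.35],0],[[0,0,0.35],0],[[0,0,0.35],0],[[0,0,0.35],0],[[0,0,0.35],0]]'
python3 -m pendant '[[[0,0,0.35],0],[[0,0,0.35],0],[[0,0,0.35],0],[[0,0,0.35],0],[[0,0,0.35],0],[[0,0,0.35],0],[[0,0,0.35],0],[[0,0,0.35],0],[[0,0,0.35],0],[[0,0,0.35],0]]'
```

```text
time_s: 5.3
ee_pos: [664.8, 38.8, 163.3]
tool_rot: [-0.0, 0.17, 0.986, -0.0]
wrist_force: [1.2, 0.2, -0.0]
width: 0.003
time_s: 6.13
ee_pos: [665.0, 38.8, 130.4]
tool_rot: [0.001, 0.17, 0.986, -0.0]
wrist_force: [-4.1, 1.1, 12.3]
width: 0.007
```

```bash
python3 -m pendant '[[[0,0,0.3],0],[[0,0,0.2],0],[[0,0,0.1],0],[[0,0,0],0],[[0,0,0],0]]'
python3 - <<'E'
from workcell import *
from h import *
s=state();print(s['ee_pos'],s['wrist_force'])
a=capture('scene');cv2.imwrite('pics/c4.png',cv2.resize(a['pixels'][140:340,130:370,::-1],None,fx=3,fy=3,interpolation=cv2.INTER_CUBIC))
E
```

```text
time_s: 6.55
ee_pos: [664.9, 38.8, 124.2]
tool_rot: [0.001, 0.17, 0.986, -0.0]
wrist_force: [-3.5, -0.6, 9.1]
width: 0.006
[664.94506288  38.79680226 124.2336953 ] [-3.49045786 -0.62858156  9.06288197]
```

View pics/c4.png

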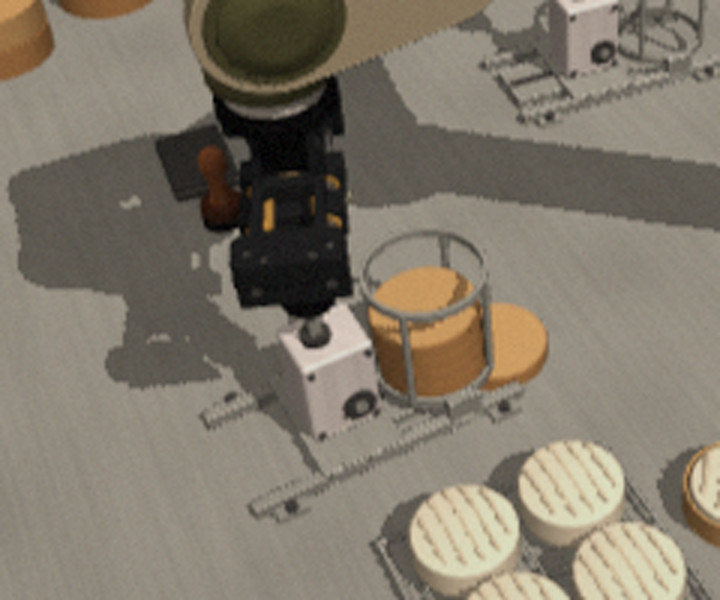

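The lid has emerged at crop (505,345). The force of 9 N is only spring load, so I'll go on until the hard stop shows.

```bash
python3 -m pendant '[[[0,0,0.1],0],[[0,0,0.1],0],[[0,0,0],0],[[0,0,0],0]]'; python3 -m pendant '[[[0,0,0.1],0],[[0,0,0.1],0],[[0,0,0],0],[[0,0,0],0]]'
```

```text
time_s: 6.93
ee_pos: [664.9, 38.8, 121.9]
tool_rot: [0.001, 0.17, 0.986, -0.0]
wrist_force: [-3.3, 0.5, 8.4]
width: 0.006
time_s: 7.27
ee_pos: [664.9, 38.8, 119.9]
tool_rot: [0.001, 0.17, 0.986, -0.0]
wrist_force: [-3.0, -0.1, 6.9]
width: 0.005
```

Run:
```python
from workcell import *
from h import *
s=state();print(s['time_s'],s['ee_pos'],s['wrist_force'],s['wrist_torque'])
a=capture('scene')
o=outline_of('lid_1',a)
for d in o[:3]:
    y,x=np.nonzero(d['mask']);print(d['conf'],len(x),x.mean(),y.mean(),x.min(),x.max(),y.min(),y.max())
for u,v in((297,254),(312,255),(313,257)):print(px(a,u,v,14))
w=capture('wrist');t=capture('top')
for d in outline_of('lid_1',w)[:3]:
    y,x=np.nonzero(d['mask']);print('w',d['conf'],len(x),x.min(),x.max(),y.min(),y.max())
A=cv2.resize(w['pixels'][:,:,::-1],None,fx=.75,fy=.75)
B=a['pixels'][190:310,200:340,::-1];B=cv2.resize(B,None,fx=300/120,fy=300/120,interpolation=cv2.INTER_CUBIC)
A=cv2.resize(w['pixels'][:,140:520,::-1],(380,400))
B=cv2.resize(a['pixels'][180:320,200:347,::-1],(420,400),interpolation=cv2.INTER_CUBIC)
cv2.imwrite('pics/c5.png',np.hstack([A,B]))
```

```text
7.2667 [664.92639108  38.77248167 119.94191814] [-3.04614237 -0.11574248  6.911797  ] [-0.00981669  0.45870235  0.0210735 ]
0.93 548 303.30839416058393 253.08941605839416 292 315 239 267
[522.29406106  38.2865504   14.        ]
[492.57004845  58.46554934  14.        ]
[493.49616391  65.27874598  14.        ]
w 0.8 2846 217 301 0 71
```

View pics/c5.png

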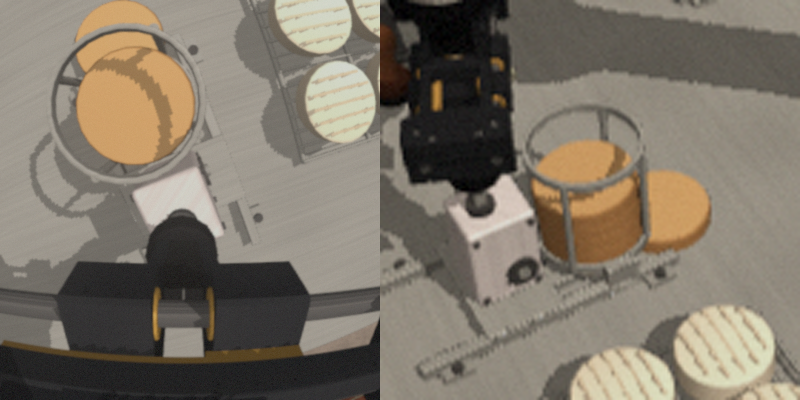

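Run:
```python
from workcell import *
from h import *
s=state();a=capture('scene');w=capture('wrist')
d=outline_of('lid_1',a)[0]['mask'];mx=np.nonzero(d)[1].max()
th=np.linspace(0,6.3,100)
for x in (460,468,480,490,500,510,520):
    c=np.array([proj(a,[x+42*np.cos(t),24+(x-468)*.06+12+42*np.sin(t),14]) for t in th]);print(x,'scene ext',c.min(0).round(),c.max(0).round())
y,x=np.nonzero(d);print(x.max(),y.min(),y.max())
m=outline_of('lid_1',w)[0]['mask'];y,x=np.nonzero(m)
for u,v,z in((260,0,14),(217,40,14),(258,137-0,14)):print('wrist',wpx(w,s,u,v,z))
# stack lid top in wrist: crop (136,105)->u=276
print('stack',wpx(w,s,276,105,84), wpx(w,s,276,105,98))
print('TCP proj',proj(a,s['ee_pos']),'knob pts',[proj(a,[665,39,z]).round(1).tolist() for z in(125,135,145,155,103)])
```

```text
460 scene ext [302. 232.] [337. 257.]
468 scene ext [299. 233.] [334. 258.]
480 scene ext [295. 235.] [330. 260.]
490 scene ext [291. 237.] [326. 262.]
500 scene ext [288. 238.] [323. 264.]
510 scene ext [284. 240.] [319. 265.]
520 scene ext [280. 241.] [316. 267.]
315 240 267
wrist [477.21694116  44.94492373  14.        ]
wrist [497.69916723  -5.22887087  14.        ]
wrist [599.03116286  -0.64608728  14.        ]
stack [581.30719597  35.26372352  84.        ] [582.05687713  37.23005348  98.        ]
TCP proj [234.81056749 243.87497286] knob pts [[234.5, 242.3], [233.9, 238.9], [233.3, 235.5], [232.6, 232.1], [235.8, 249.5]]
```

Run:
```python
from workcell import *
from h import *
s=state();a=capture('scene');T=s['ee_pos']
X=np.array([-.942,.334,0]);Y=np.array([.334,.942,0])
for L in(61.5,93.5,37.5):
  for W in (37.5,93.5,9):
    print(L,W,[proj(a,T+L*Y+k*W*X+[0,0,64]).round(1).tolist() for k in(-1,1)])
print('measured (207,243),(247,243)')
cv2.imwrite('pics/c6.png',cv2.resize(a['pixels'][190:270,190:290,::-1],None,fx=8,fy=7.5,interpolation=cv2.INTER_CUBIC)*1)
im=cv2.imread('pics/c6.png').astype(float);cv2.imwrite('pics/c6.png',np.clip(255*(im/255)**.45,0,255).astype(np.uint8))
```

```text
61.5 37.5 [[211.4, 245.5], [250.6, 240.9]]
61.5 93.5 [[181.7, 249.0], [279.4, 237.5]]
61.5 9 [[226.4, 243.8], [235.8, 242.6]]
93.5 37.5 [[211.1, 257.7], [251.4, 252.9]]
93.5 93.5 [[180.5, 261.4], [281.0, 249.3]]
93.5 9 [[226.5, 255.9], [236.2, 254.7]]
37.5 37.5 [[211.7, 236.8], [250.1, 232.4]]
37.5 93.5 [[182.5, 240.2], [278.3, 229.1]]
37.5 9 [[226.4, 235.1], [235.6, 234.0]]
measured (207,243),(247,243)
```

View pics/c6.png

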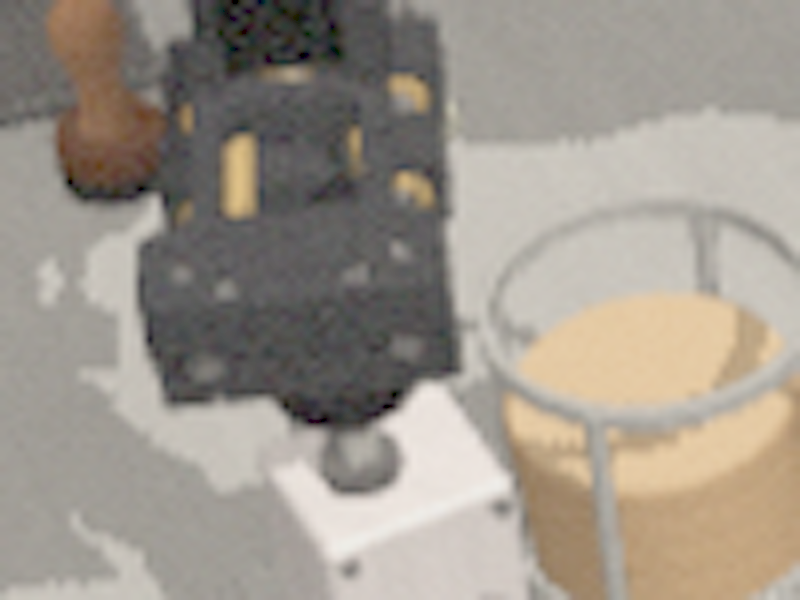

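The brightened crop shows the knob still about 30 mm up (bottom edge at (345,425)), directly under the gripper. The lid is about 60 mm out, which agrees with a half press. So the knob has followed the tool 1:1, with its contact about 33 mm behind the reported TCP. I'll continue the same stroke in small steps and watch the force.

```bash
python3 -m pendant '[[[0,0,0.3],0],[[0,0,0.3],0],[[0,0,0.3],0],[[0,0,0],0],[[0,0,0],0]]'
python3 - <<'E'
from workcell import *
from h import *
s=state();a=capture('scene')
for d in outline_of('lid_1',a)[:2]:
    y,x=np.nonzero(d['mask']);print(d['conf'],len(x),x.max(),y.min(),y.max())
print(s['wrist_force'],s['wrist_torque'],s['width'])
E
```

```text
time_s: 8.18
ee_pos: [664.9, 38.8, 110.9]
tool_rot: [0.001, 0.17, 0.986, -0.0]
wrist_force: [-2.6, -0.6, 8.3]
width: 0.005
0.61 748 322 236 265
[-2.56569466 -0.59119847  8.25728784] [-0.00533705  0.53151915  0.02509955] 0.004600057661500571
```

The lid advanced 18 mm for 9 mm of travel, so the ratio is right. Continuing.

```bash
python3 -m pendant '[[[0,0,0.3],0],[[0,0,0.3],0],[[0,0,0.3],0],[[0,0,0.2],0],[[0,0,0],0],[[0,0,0],0]]'; python3 -m pendant '[[[0,0,0.15],0],[[0,0,0.15],0],[[0,0,0],0],[[0,0,0],0]]'
python3 - <<'E'
from workcell import *
from h import *
a=capture('scene')
for d in outline_of('lid_1',a)[:2]:
    y,x=np.nonzero(d['mask']);print(d['conf'],len(x),x.max(),y.min(),y.max())
E
```

```text
time_s: 8.78
ee_pos: [664.9, 38.8, 100.1]
tool_rot: [0.001, 0.17, 0.986, -0.0]
wrist_force: [-3.7, 0.3, 9.0]
width: 0.005
time_s: 9.12
ee_pos: [664.9, 38.8, 97.3]
tool_rot: [0.001, 0.17, 0.986, -0.0]
wrist_force: [-3.0, -0.7, 9.1]
width: 0.005
0.75 741 331 233 260
```

```bash
python3 -m pendant '[[[0,0,0.15],0],[[0,0,0.15],0],[[0,0,0],0],[[0,0,0],0]]'; python3 -m pendant '[[[0,0,0.1],0],[[0,0,0.1],0],[[0,0,0],0],[[0,0,0],0]]'
python3 - <<'E'
from workcell import *
from h import *
a=capture('scene')
for d in outline_of('lid_1',a)[:2]:
    y,x=np.nonzero(d['mask']);print(d['conf'],len(x),x.max(),y.min(),y.max())
E
```

```text
time_s: 9.55
ee_pos: [665.1, 38.8, 96.9]
tool_rot: [0.002, 0.169, 0.986, -0.0]
wrist_force: [-9.5, -0.2, 24.7]
width: 0.002
time_s: 9.88
ee_pos: [665.2, 38.8, 96.8]
tool_rot: [0.003, 0.169, 0.986, -0.0]
wrist_force: [-15.3, 0.0, 35.2]
width: 0.006
0.94 744 331 232 260
```

Hard stop reached: the force jumped and the lid stopped at the outlet. Now release steadily and rise.

```bash
python3 -m pendant '[[[0,0,-0.3],0],[[0,0,-0.4],0],[[0,0,-0.4],0],[[0,0,-0.4],0],[[0,0,-0.4],0],[[0,0,-0.4],0],[[0,0,-0.4],0],[[0,0,-0.4],0],[[0,0,-0.4],0],[[0,0,-0.4],0]]'
python3 -m pendant '[[[0,0,-0.4],0],[[0,0,-0.4],0],[[0,0,-0.4],0],[[0,0,-0.4],0],[[0,0,-0.4],0],[[0,0,-0.8],0],[[0,0,-2],0],[[0,0,-3],0],[[0,0,-3],0],[[0,0,-2],0]]'
python3 - <<'E'
from workcell import *
from h import *
a=capture('scene');w=capture('wrist')
for d in outline_of('lid_1',a)[:2]:
    y,x=np.nonzero(d['mask']);print(d['conf'],len(x),x.max(),y.min(),y.max())
A=cv2.resize(w['pixels'][150:400,160:480,::-1],(420,328));B=cv2.resize(a['pixels'][90:290,170:370,::-1],(328,328),interpolation=cv2.INTER_CUBIC)
im=np.hstack([A,B]).astype(float);cv2.imwrite('pics/c7.png',np.clip(255*(im/255)**.5,0,255).astype(np.uint8))
E
```

```text
time_s: 10.82
ee_pos: [664.9, 38.8, 130.0]
tool_rot: [0.0, 0.17, 0.986, 0.0]
wrist_force: [0.2, -0.3, 3.1]
width: 0.0
time_s: 11.65
ee_pos: [665.0, 38.8, 261.1]
tool_rot: [0.001, 0.17, 0.986, 0.0]
wrist_force: [0.5, -0.6, 0.7]
width: 0.002
0.85 753 331 233 260
0.43 53 276 274 279
```

View pics/c7.png

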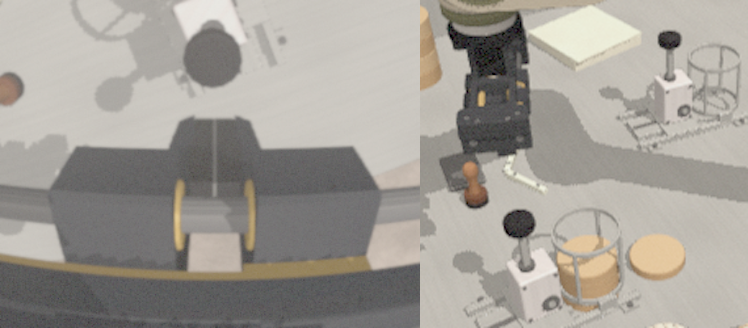

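The plunger is back up and the lid lies free at right-crop (657,257). The left crop shows the fingertips' edge at v≈240. Projected, that puts the real tips about 28 mm behind the reported TCP, which matches the hard stop at TCP 97 against knob 125. Next I'll hover near the lid, open to 66 mm, and look with the wrist camera.

```bash
python3 -m pendant '[[[2.86,-0.73,0],0],[[2.86,-0.73,0],0],[[2.86,-0.73,0],0],[[2.86,-0.73,0],0],[[2.86,-0.73,0],0],[[2.86,-0.73,0],0],[[2.86,-0.73,0],0],[[2.86,-0.73,0],0],[[0,0,0],5.7],[[0,0,0],5.7]]' 6.6
python3 -m pendant '[[[0,0,0],5.7],[[0,0,0],5.7],[[0,0,0],5.7],[[0,0,3],0],[[0,0,3],0],[[0,0,3],0],[[0,0,0],0],[[0,0,0],0],[[0,0,0],0]]'
python3 - <<'E'
from workcell import *
from h import *
s=state();print(s['ee_pos'],s['tool_rot'],s['width'])
a=capture('scene');w=capture('wrist');t=capture('top')
for nm,p in(('scene',a),('top',t),('wrist',w)):
    for n in('lid_1','stop_home'):
        for d in outline_of(n,p)[:2]:
            y,x=np.nonzero(d['mask']);c=(x.mean(),y.mean());X=wpx(p,s,*c,12) if nm=='wrist' else px(p,*c,12)
            print(nm,n,round(d['conf'],2),len(x),x.min(),x.max(),y.min(),y.max(),X.round(1))
cv2.imwrite('pics/w2.png',w['pixels'][:,:,::-1])
E
```

```text
time_s: 12.63
ee_pos: [427.7, 60.6, 257.0]
tool_rot: [-0.001, 0.269, 0.963, -0.0]
wrist_force: [0.9, -0.5, -0.2]
width: 0.731
time_s: 13.38
ee_pos: [430.1, 60.2, 168.8]
tool_rot: [0.0, 0.407, 0.913, 0.0]
wrist_force: [0.8, -0.9, -0.3]
width: 0.748
[430.08994665  60.19231564 168.75386419] [4.01808292e-04 4.06944958e-01 9.13452583e-01 1.32589132e-04] 0.7475647514882373
scene lid_1 0.71 748 299 331 233 259 [472.1  34.   12. ]
scene lid_1 0.45 77 257 278 271 279 [611.3  64.4  12. ]
scene stop_home 0.7 234 221 246 175 207 [ 581.6 -254.7   12. ]
top lid_1 0.44 41 315 321 187 195 [482.9  -7.   12. ]
top stop_home 0.88 180 389 442 146 161 [ 576.9 -284.7   12. ]
wrist lid_1 0.68 4002 293 364 182 251 [466.6  29.9  12. ]
```

View pics/w2.png

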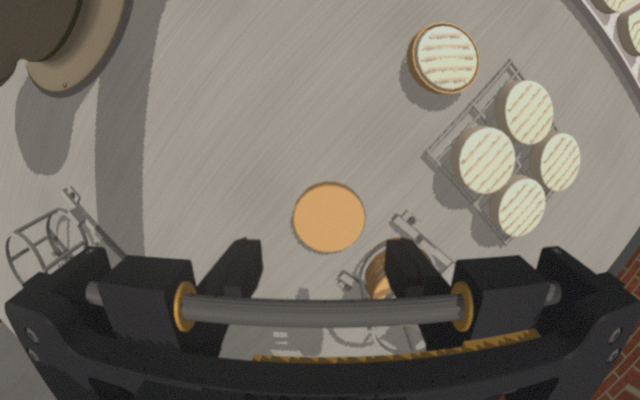

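The wrist view shows the lid free at (329,217) and the open fingertips at (250,242) and (398,242). Their 66 mm gap spans 125 px, which again gives tips about 28 mm short of the reported TCP. Lid is near (467,31). I'll shift 7 mm along tool y, then descend behind the lid with force checks.

```bash
python3 -m pendant '[[[0,0.7,0],0],[[0,0,3],0],[[0,0,3],0],[[0,0,3],0],[[0,0,3],0],[[0,0,2.5],0],[[0,0,1.5],0],[[0,0,0.8],0],[[0,0,0],0],[[0,0,0],0]]'; python3 -m pendant '[[[0,0,0.3],0],[[0,0,0.3],0],[[0,0,0.3],0],[[0,0,0],0],[[0,0,0],0]]'
```

```text
time_s: 14.67
ee_pos: [435.3, 65.0, 0.1]
tool_rot: [0.0, 0.407, 0.913, 0.0]
wrist_force: [0.2, 0.1, -0.1]
width: 0.751
time_s: 15.08
ee_pos: [434.9, 64.9, -9.2]
tool_rot: [0.0, 0.407, 0.913, 0.0]
wrist_force: [0.3, 0.6, 0.4]
width: 0.752
```

No force at TCP −9, so the tips really are short. Going lower carefully.

```bash
python3 -m pendant '[[[0,0,0.3],0],[[0,0,0.3],0],[[0,0,0.2],0],[[0,0,0],0],[[0,0,0],0]]'; python3 -m pendant '[[[0,0,0.2],0],[[0,0,0.2],0],[[0,0,0],0],[[0,0,0],0]]'
```

```text
time_s: 15.5
ee_pos: [434.8, 64.9, -17.4]
tool_rot: [-0.0, 0.407, 0.913, -0.0]
wrist_force: [-0.6, -1.0, 0.9]
width: 0.748
time_s: 15.83
ee_pos: [434.8, 64.9, -21.4]
tool_rot: [-0.0, 0.407, 0.913, -0.0]
wrist_force: [1.4, 0.0, 0.5]
width: 0.751
```

```bash
python3 -m pendant '[[[-0.4,0,0],0],[[-0.4,0,0],0],[[-0.3,0,0],0],[[-0.62,-0.5,0],0],[[-0.62,-0.5,0],0],[[-0.62,-0.5,0],0],[[-0.62,-0.5,0],0],[[-0.62,-0.5,0],0],[[-0.39,-0.31,0],0],[[0,0,0],0]]'
cat > chk.py <<'E'
from workcell import *
from h import *
s=state();q=s['tool_rot'];R=Ro.from_quat([q[1],q[2],q[3],q[0]]).as_matrix()
print(s['time_s'],s['ee_pos'].round(1) if hasattr(s['ee_pos'],'round') else s['ee_pos'],'toolx yaw',np.degrees(np.arctan2(R[1,0],R[0,0])).round(1))
for nm in('wrist','scene','top'):
    p=capture(nm)
    for n in('lid_1','stop_home')+(('ink_pad','stamp') if nm=='scene' else ()):
        for d in outline_of(n,p)[:2]:
            y,x=np.nonzero(d['mask']);c=(x.mean(),y.mean());e=((x.min()+x.max())/2,(y.min()+y.max())/2)
            z=14 if n=='lid_1' else 12
            X=wpx(p,s,*c,z) if nm=='wrist' else px(p,*c,z)
            r=R.T@(X-s['ee_pos'])
            print(nm,n,round(d['conf'],2),len(x),x.min(),x.max(),y.min(),y.max(),X[:2].round(1),'tool',r[:2].round(1))
E
python3 chk.py
```

```text
time_s: 16.67
ee_pos: [444.1, 11.2, -21.4]
tool_rot: [-0.001, 0.407, 0.913, -0.0]
wrist_force: [-2.1, 0.7, -0.2]
width: 0.747
16.6667 [444.1  11.2 -21.4] toolx yaw 131.9
wrist lid_1 0.78 9901 252 393 240 357 [458.9  -4.5] tool [-21.6   0.5]
scene lid_1 0.6 100 293 309 236 248 [499.7  14. ] tool [-35.   43.2]
scene stop_home 0.71 168 223 247 175 207 [ 577.8 -249.4] tool [-283.2  -74.8]
scene ink_pad 0.56 375 182 209 181 206 [ 669.9 -309.7] tool [-389.6  -46.5]
scene stamp 0.62 284 197 211 189 216 [ 662.5 -248.4] tool [-339.1  -11.1]
top stop_home 0.71 334 386 442 145 162 [ 577.5 -268.7] tool [-297.4  -87.9]
```

The lid sits centred between the fingers. I'll push on.

```bash
python3 -m pendant '[[[-0.6,-0.49,0],0],[[-0.93,-0.757,0],0],[[-0.93,-0.757,0],0],[[-0.93,-0.757,0],0],[[-0.93,-0.757,0],0],[[-0.93,-0.757,0],0],[[-0.93,-0.757,0],0],[[-0.93,-0.757,0],0],[[-0.93,-0.757,0],0],[[-0.6,-0.49,0],0]]'; python3 chk.py
```

```text
time_s: 18.05
ee_pos: [450.4, -100.8, -21.2]
tool_rot: [0.0, 0.407, 0.913, -0.0]
wrist_force: [-0.5, -0.2, 0.2]
width: 0.749
18.05 [ 450.4 -100.8  -21.2] toolx yaw 131.9
wrist lid_1 0.68 9929 251 394 238 357 [ 464.8 -115.8] tool [-20.8   0.6]
wrist lid_1 0.57 1188 542 595 164 247 [537.6  17.8] tool [ 30.  144.1]
wrist stop_home 0.52 3894 503 639 115 345 [551.7  35.4] tool [ 33.6 166.4]
scene stop_home 0.62 235 221 247 174 207 [ 579.9 -254.5] tool [-200.9   -6.5]
scene ink_pad 0.81 359 182 209 181 205 [ 669.9 -311.1] tool [-303.1   22.7]
scene stamp 0.8 252 197 210 189 215 [ 661.7 -252.2] tool [-253.8   56. ]
top lid_1 0.56 266 389 443 145 162 [ 577.2 -278.9] tool [-217.2  -24.7]
top lid_1 0.21 687 411 444 111 133 [ 661.7 -310.8] tool [-297.4   16.8]
top stop_home 0.78 262 387 442 146 161 [ 576.3 -272.4] tool [-211.8  -21.1]
```

```bash
python3 -m pendant '[[[-0.6,-0.49,0],0],[[-0.93,-0.757,0],0],[[-0.93,-0.757,0],0],[[-0.93,-0.757,0],0],[[-0.93,-0.757,0],0],[[-0.93,-0.757,0],0],[[-0.93,-0.757,0],0],[[-0.6,-0.49,0],0],[[0,0,0],0],[[0,0,0],0]]'
python3 - <<'E'
from workcell import *
from h import *
s=state();w=capture('wrist');t=capture('top');a=capture('scene')
for nm,p in(('wrist',w),('top',t),('scene',a)):
    for n in('lid_1','stop_home','stamp','ink_pad'):
        for d in outline_of(n,p)[:1]:
            y,x=np.nonzero(d['mask']);print(nm,n,round(d['conf'],2),len(x),x.min(),x.max(),y.min(),y.max())
def lum(im):return cv2.convertScaleAbs(im)
A=cv2.resize(w['pixels'][150:400,80:560,::-1],(800,417))
T=cv2.resize(t['pixels'][110:200,370:460,::-1],(360,183*2)[:1]+(183,),interpolation=cv2.INTER_CUBIC)
T=cv2.resize(t['pixels'][105:205,340:460,::-1],(220,183),interpolation=cv2.INTER_CUBIC)
B=cv2.resize(a['pixels'][150:250,190:417,::-1],(580,183),interpolation=cv2.INTER_CUBIC)
cv2.imwrite('pics/c8.png',np.vstack([A,np.hstack([T,B])]))
np.savez('pics/top_late.npz',im=t['pixels'])
# bars from top camera with bright mask, and TCP check
print(s['ee_pos'])
E
```

```text
time_s: 19.43
ee_pos: [454.3, -186.9, -21.3]
tool_rot: [-0.0, 0.407, 0.913, 0.0]
wrist_force: [-0.1, 0.4, -0.6]
width: 0.749
wrist lid_1 0.92 9557 253 391 242 356
top stop_home 0.62 57 295 320 88 104
top stamp 0.63 257 391 407 109 131
top ink_pad 0.86 780 410 444 111 134
scene stop_home 0.72 194 222 247 175 207
scene stamp 0.54 300 196 211 188 216
scene ink_pad 0.64 360 183 208 181 206
[ 454.26574088 -186.8976353   -21.33233232]
```

View pics/c8.png

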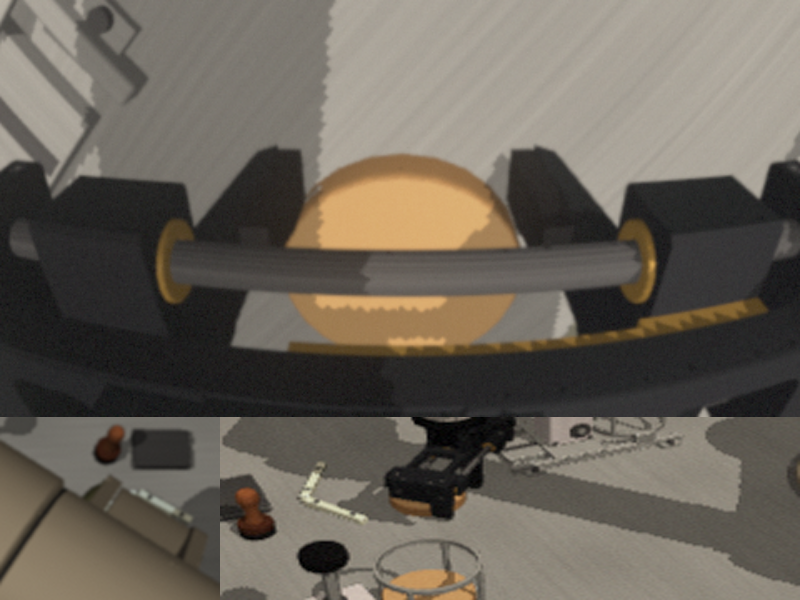

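The last view shows the lid nested between both fingertips (lid edge at crop (405,155)). In the scene crop the V is clear at (325,495), and the stamp and ink pad are untouched. Two cameras disagree by about 10 mm on the V's y, so I'll back off, lift, and measure the V with the wrist camera from above, numerically.

```bash
python3 -m pendant '[[[0.8,0,0],0],[[1.2,0,0],0],[[0,0,-3],0],[[0,0,-3],0],[[0,0,-4],0],[[0,0,-4],0],[[0,0,-2],0],[[0,0,0],0]]'
python3 -m pendant '[[[-2.48,0.51,0],0],[[-2.48,0.51,0],0],[[-2.48,0.51,0],0],[[-2.48,0.51,0],0],[[-2.48,0.51,0],0],[[-2.48,0.51,0],0],[[-2.48,0.51,0],0],[[-2.48,0.51,0],0],[[0,0,0],0],[[0,0,0],0]]'
cat > v.py <<'E'
from workcell import *
from h import *
s=state();w=capture('wrist');s2=state();print(s['ee_pos'],s2['ee_pos'])
for n in('lid_1','stop_home'):
    for d in outline_of(n,w)[:2]:
        m=d['mask'];y,x=np.nonzero(m);print(n,round(d['conf'],2),len(x),x.min(),x.max(),y.min(),y.max())
        if n=='lid_1' :
            (c,ax,an)=cv2.fitEllipse(max(cv2.findContours(m.astype(np.uint8),0,1)[0],key=len));print('  centre',wpx(w,s,*c,14).round(1),np.round(ax,1))
m=outline_of('stop_home',w)[0]['mask'];m=cv2.dilate(m.astype(np.uint8),np.ones((5,5)))>0
p=w['pixels'].astype(int);g=p.sum(2)
y,x=np.nonzero(m);th=cv2.threshold(np.clip(g[m]/3,0,255).astype(np.uint8),0,255,cv2.THRESH_OTSU)[0]*3;k=g[y,x]>th;x,y=x[k],y[k]
P=np.array([wpx(w,s,a,b,12)[:2] for a,b in zip(x,y)]);print('n',len(P),'th',th,P.min(0),P.max(0))
# two-line fit by k-lines
lab=(P[:,1]>np.median(P[:,1])).astype(int)
for it in range(30):
    L=[]
    for j in(0,1):
        Q=P[lab==j];c=Q.mean(0);v=np.linalg.svd(Q-c)[2][0];v=v*-np.sign(v[0]);L.append((c,v))
    D=np.array([abs((P-c)@[-v[1],v[0]]) for c,v in L]);lab=D.argmin(0)
for j,(c,v) in enumerate(L):
    t=(P[lab==j]-c)@v;print('bar',c.round(1),np.degrees(np.arctan2(v[1],v[0])).round(1),'len',np.ptp(t).round(1),'width',(np.percentile((P[lab==j]-c)@[-v[1],v[0]],[2,98])).round(1))
(c1,v1),(c2,v2)=L;a=np.linalg.solve(np.c_[v1,-v2],c2-c1);A=c1+a[0]*v1;b=(v1+v2)/np.linalg.norm(v1+v2)
print('angle',np.degrees(np.arccos(v1@v2)).round(1),'apex',A.round(1),'bis',b.round(3),'HOME',(A+b*(48+5/np.sin(np.pi/3))).round(1))
E
python3 v.py
```

```text
time_s: 20.85
ee_pos: [442.2, -172.3, 142.9]
tool_rot: [0.004, 0.407, 0.914, -0.001]
wrist_force: [0.3, 0.5, -0.1]
width: 0.751
time_s: 21.68
ee_pos: [603.7, -291.7, 136.5]
tool_rot: [-0.002, 0.407, 0.913, 0.0]
wrist_force: [-0.1, 0.9, -0.6]
width: 0.747
[ 603.72144412 -291.74665707  136.46293015] [ 603.31967807 -291.27875703  137.12719007]
stop_home 0.56 1883 250 362 80 192
n 1459 th 534.0 [ 549.19849869 -346.29272195] [ 602.73486398 -190.89382259]
bar [ 575.9 -307.7] -122.6 len 96.3 width [-4.5  4.8]
bar [ 579.2 -230.1] 116.4 len 95.1 width [-4.7  4.6]
angle 121.0 apex [ 599.4 -270.8] bis [-0.999  0.054] HOME [ 545.7 -267.9]
```

Home is (545.7,−267.9) from the wrist and (546.7,−270.1) from top, which agree. The stop's +x is at about −3.5°. Now return along the same moves and push the lid onto the V's axis.

```bash
python3 -m pendant '[[[2.48,-0.51,0],0],[[2.48,-0.51,0],0],[[2.48,-0.51,0],0],[[2.48,-0.51,0],0],[[2.48,-0.51,0],0],[[2.48,-0.51,0],0],[[2.48,-0.51,0],0],[[2.48,-0.51,0],0],[[0,0,0],0],[[0,0,0],0]]'
python3 -m pendant '[[[0,0,4],0],[[0,0,4],0],[[0,0,4],0],[[0,0,2.5],0],[[0,0,1],0],[[0,0,0.5],0],[[0,0,0],0],[[0,0,0],0]]'
python3 -m pendant '[[[-0.6,0,0],0],[[-0.6,0,0],0],[[-0.4,0,0],0],[[-0.4,0,0],0],[[-0.834,-0.688,0],0],[[-0.834,-0.688,0],0],[[-0.834,-0.688,0],0],[[-0.834,-0.688,0],0],[[-0.834,-0.688,0],0],[[0,0,0],0]]'
python3 - <<'E'
from workcell import *
from h import *
s=state();w=capture('wrist');print(s['ee_pos'])
for d in outline_of('lid_1',w)[:1]:
    y,x=np.nonzero(d['mask']);print(d['conf'],x.min(),x.max(),y.min(),y.max());X=wpx(w,s,(x.min()+x.max())/2,y.min(),14);print('near rim',X)
E
```

```text
time_s: 22.72
ee_pos: [440.4, -171.0, 139.5]
tool_rot: [0.001, 0.407, 0.914, -0.0]
wrist_force: [-0.4, 0.2, 0.2]
width: 0.749
time_s: 23.38
ee_pos: [441.7, -172.3, -20.8]
tool_rot: [0.001, 0.407, 0.913, -0.0]
wrist_force: [0.6, 0.2, 0.3]
width: 0.749
time_s: 24.22
ee_pos: [457.0, -243.2, -21.2]
tool_rot: [0.001, 0.408, 0.913, -0.0]
wrist_force: [0.2, -0.9, 0.9]
width: 0.752
[ 456.97272572 -243.1808605   -21.23036309]
0.82 252 394 240 357
near rim [ 449.14210912 -233.79124512   14.        ]
```

```bash
python3 -m pendant '[[[0.8,0,0],0],[[1.2,0,0],0],[[0,0,-3],0],[[0,0,-3],-6.4],[[0,0,0],-6.4],[[0,0,0],-6.4],[[0,0,0],-6.4],[[0,0,0],-6.4],[[0,0,0],-6.4],[[0,0,0],-6.2]]'
python3 -m pendant '[[[1.62,-3.45,0],0],[[0,0,0],0],[[0,0,0],0],[[0,0,0],0]]'
python3 - <<'E'
from workcell import *
from h import *
s=state();w=capture('wrist');print(s['ee_pos'],s['tool_rot'])
q=s['tool_rot'];R=Ro.from_quat([q[1],q[2],q[3],q[0]]).as_matrix();print(np.degrees(np.arctan2(R[1,0],R[0,0])))
for d in outline_of('lid_1',w)[:1]:
    y,x=np.nonzero(d['mask']);print(d['conf'],x.min(),x.max(),y.min(),y.max());X=wpx(w,s,(x.min()+x.max())/2,y.min(),14);print('near rim',X,'centre',X-42*R[:,0],R.T@(X-s['ee_pos']))
E
```

```text
time_s: 25.15
ee_pos: [442.8, -224.5, 38.6]
tool_rot: [-0.0, 0.027, 1.0, 0.0]
wrist_force: [0.1, 0.3, 0.1]
width: 0.747
time_s: 25.48
ee_pos: [424.8, -258.2, 38.7]
tool_rot: [-0.0, 0.03, 1.0, 0.0]
wrist_force: [1.0, 0.3, -0.3]
width: 0.748
[ 424.84066855 -258.24894896   38.66176337] [-2.40411516e-04  3.01098725e-02  9.99546500e-01  3.64749679e-04]
176.54915116239883
0.88 260 367 231 299
near rim [ 433.45533216 -264.87708984   14.        ] centre [ 475.37917253 -267.40516476   13.97889206] [-9.01039947 -6.11520736 24.65287394]
```

```bash
python3 -m pendant '[[[0,-0.38,0],0],[[0,0,2],0],[[0,0,2],0],[[0,0,1.3],0],[[0,0,0.7],0],[[0,0,0],0],[[0,0,0],0]]'
python3 -m pendant '[[[-0.6,0,0],0],[[-0.8,0,0],0],[[-0.8,0,0],0],[[-0.8,0,0],0],[[-0.9,0,0],0],[[-0.9,0,0],0],[[-0.9,0,0],0],[[-0.9,0,0],0],[[-0.6,0,0],0],[[0,0,0],0]]'
cat > l.py <<'E'
from workcell import *
from h import *
s=state();w=capture('wrist');print(s['ee_pos'],s['wrist_force'])
q=s['tool_rot'];R=Ro.from_quat([q[1],q[2],q[3],q[0]]).as_matrix()
for d in outline_of('lid_1',w)[:1]:
    y,x=np.nonzero(d['mask']);print(d['conf'],x.min(),x.max(),y.min(),y.max());X=wpx(w,s,(x.min()+x.max())/2,y.min(),14);print('near rim',X,'centre',X-42*R[:,0],R.T@(X-s['ee_pos']))
E
python3 l.py
```

```text
time_s: 26.17
ee_pos: [425.1, -263.0, -21.1]
tool_rot: [-0.0, 0.03, 1.0, 0.0]
wrist_force: [-0.5, -0.0, -0.1]
width: 0.751
time_s: 27.0
ee_pos: [498.0, -267.4, -21.3]
tool_rot: [0.0, 0.03, 1.0, -0.0]
wrist_force: [-0.6, -0.1, 1.1]
width: 0.748
[ 498.03030596 -267.41835539  -21.32051729] [-0.57591802 -0.07037126  1.0921474 ]
0.81 252 393 240 356
near rim [ 486.24350991 -266.44580785   14.        ] centre [ 528.17006966 -268.92823431   14.03386557] [ 11.79518897   0.25824573 -35.3301596 ]
```

```bash
python3 -m pendant '[[[-0.4,0,0],0],[[-0.4,0,0],0],[[-0.3,0,0],0],[[-0.2,0,0],0],[[0,0,0],0],[[0,0,0],0]]'; python3 -m pendant '[[[-0.1,0,0],0],[[-0.1,0,0],0],[[0,0,0],0],[[0,0,0],0]]'; python3 -m pendant '[[[-0.1,0,0],0],[[-0.1,0,0],0],[[0,0,0],0],[[0,0,0],0]]'
```

```text
time_s: 27.6
ee_pos: [509.8, -268.1, -21.3]
tool_rot: [-0.0, 0.03, 1.0, -0.0]
wrist_force: [-1.1, -0.3, -0.4]
width: 0.746
time_s: 27.93
ee_pos: [511.3, -268.0, -21.4]
tool_rot: [-0.001, 0.03, 1.0, 0.0]
wrist_force: [-2.7, -0.2, 0.2]
width: 0.747
time_s: 28.27
ee_pos: [512.1, -267.7, -21.6]
tool_rot: [-0.002, 0.03, 1.0, 0.001]
wrist_force: [-8.6, 0.7, 3.0]
width: 0.749
```

Contact: 8.6 N straight back with little side force, which suggests both bars are touched. I'll back off, lift and measure the lid against the bars.

```bash
python3 -m pendant '[[[0.5,0,0],0],[[1,0,0],0],[[1.5,0,0],0],[[0,0,-4],0],[[0,0,-4],0],[[0,0,-4],0],[[0,0,-4],0],[[0,0,0],0]]'
python3 -m pendant '[[[-3,0,0],0],[[-3,0,0],0],[[-3,0,0],0],[[-3,0,0],0],[[-1.2,0,0],0],[[0,0,0],0],[[0,0,0],0],[[0,0,0],0],[[0,0,0],0]]'; python3 v.py
```

```text
time_s: 28.93
ee_pos: [486.6, -268.7, 146.5]
tool_rot: [0.006, 0.03, 1.0, -0.005]
wrist_force: [0.5, -0.5, 0.5]
width: 0.747
time_s: 29.68
ee_pos: [614.8, -274.6, 139.1]
tool_rot: [0.0, 0.03, 1.0, -0.0]
wrist_force: [0.7, -0.7, 0.0]
width: 0.748
[ 614.78920692 -274.59077848  139.05188979] [ 614.85078095 -274.63890246  139.13819318]
lid_1 0.9 5800 281 367 71 154
  centre [ 545.3 -269.4   14. ] [84.2 85.9]
stop_home 0.92 2074 247 402 122 169
n 1427 th 543.0 [ 552.95629103 -340.06803244] [ 602.4080769 -191.530903 ]
bar [ 577.1 -305.9] -122.7 len 91.1 width [-4.5  4.8]
bar [ 579.3 -230.4] 116.6 len 95.9 width [-5.   4.7]
angle 120.7 apex [ 599.6 -270.9] bis [-0.999  0.053] HOME [ 545.9 -268. ]
```

The lid measures (545.3,−269.4) against home (545.9,−268.0). Its distances to the bar faces are 41.5 mm (right) and 42.9 mm (left), so there may be a 1 mm gap at the left bar. I'll nudge gently with the cradle offset 4 mm to the left, so the right finger drives the lid along the right bar into the left one.

```bash
python3 -m pendant '[[[3,0,0],0],[[3,0,0],0],[[3,0,0],0],[[3,0,0],0],[[1.2,0.4,0],0],[[0,0,0],0],[[0,0,0],0],[[0,0,4],0],[[0,0,4],0],[[0,0,4],0]]'
python3 -m pendant '[[[0,0,2],0],[[0,0,1.2],0],[[0,0,0.8],0],[[0,0,0],0],[[-0.5,0,0],0],[[-0.5,0,0],0],[[-0.5,0,0],0],[[-0.3,0,0],0],[[0,0,0],0],[[0,0,0],0]]'
python3 -m pendant '[[[-0.2,0,0],0],[[-0.2,0,0],0],[[0,0,0],0],[[0,0,0],0]]'
```

```text
time_s: 30.72
ee_pos: [485.4, -263.1, 17.7]
tool_rot: [0.001, 0.03, 1.0, -0.001]
wrist_force: [1.1, -0.7, -0.1]
width: 0.752
time_s: 31.55
ee_pos: [502.3, -263.6, -21.0]
tool_rot: [0.0, 0.03, 1.0, -0.0]
wrist_force: [-0.0, 0.1, 0.0]
width: 0.746
time_s: 31.88
ee_pos: [506.0, -263.9, -21.3]
tool_rot: [-0.0, 0.03, 1.0, 0.0]
wrist_force: [-0.2, 0.1, -0.3]
width: 0.747
```

```bash
python3 -m pendant '[[[-0.1,0,0],0],[[-0.1,0,0],0],[[0,0,0],0],[[0,0,0],0]]'
```

```text
time_s: 32.22
ee_pos: [507.7, -263.9, -21.3]
tool_rot: [-0.0, 0.03, 1.0, 0.0]
wrist_force: [-2.0, -0.7, 0.1]
width: 0.75
```

```bash
python3 -m pendant '[[[-0.1,0,0],0],[[0,0,0],0],[[0,0,0],0]]'; python3 -m pendant '[[[-0.1,0,0],0],[[0,0,0],0],[[0,0,0],0]]'
```

```text
time_s: 32.47
ee_pos: [508.3, -263.9, -21.4]
tool_rot: [-0.001, 0.03, 1.0, 0.0]
wrist_force: [-5.8, 0.0, 1.1]
width: 0.75
time_s: 32.72
ee_pos: [508.6, -263.8, -21.5]
tool_rot: [-0.002, 0.03, 1.0, 0.001]
wrist_force: [-8.2, -0.9, 1.5]
width: 0.748
```

It is stiff at once with no give, so the lid is seated. I'll back off and do the final check, including the bystanders.

```bash
python3 -m pendant '[[[0.5,0,0],0],[[1,0,0],0],[[1.5,0,0],0],[[0,0,-4],0],[[0,0,-4],0],[[0,0,-4],0],[[0,0,-4],0],[[0,0,0],0]]'
python3 -m pendant '[[[-3,-0.4,0],0],[[-3,0,0],0],[[-3,0,0],0],[[-3,0,0],0],[[-1.2,0,0],0],[[0,0,0],0],[[0,0,0],0],[[0,0,0],0],[[0,0,0],0]]'; python3 v.py
cat >> v.py <<'E'
l=wpx(w,s,*cv2.fitEllipse(max(cv2.findContours(outline_of('lid_1',w)[0]['mask'].astype(np.uint8),0,1)[0],key=len))[0],14)[:2]
for c,v in L: print('dist to inner face',abs((l-c)@[-v[1],v[0]])-5)
# colour profile along each normal
for c,v in L:
    n=np.array([-v[1],v[0]]);n*=np.sign((c-l)@n)
    K=np.array(w['mtx']);H=np.array(w['hand_eye']);q=s['tool_rot'];R=Ro.from_quat([q[1],q[2],q[3],q[0]]).as_matrix()
    row=[]
    for r in np.arange(36,56,1.):
        X=np.array([*(l+n*r),13.]);cc=H[:3,:3].T@(R.T@(X-s['ee_pos'])-H[:3,3]);t=np.arctan2(np.hypot(*cc[:2]),cc[2]);d=cc[:2]/np.hypot(*cc[:2])*t
        u=K[0,0]*d+K[:2,2];px_=cv2.getRectSubPix(w['pixels'],(1,1),(float(u[0]),float(u[1])))[0,0];row.append((int(px_[0]),int(px_[2])))
    print('profile R,B',row)
a=capture('scene')
for n in('stamp','ink_pad','boxed_cheese'):
    for d in outline_of(n,a)[:1]: y,x=np.nonzero(d['mask']);print(n,x.mean().round(1),y.mean().round(1))
E
python3 v.py | tail -12
```

```text
time_s: 33.38
ee_pos: [482.7, -264.3, 146.4]
tool_rot: [0.006, 0.03, 1.0, -0.004]
wrist_force: [1.2, -0.0, 0.6]
width: 0.748
time_s: 34.13
ee_pos: [610.8, -274.3, 139.0]
tool_rot: [0.0, 0.03, 1.0, -0.0]
wrist_force: [1.0, 0.5, 0.2]
width: 0.744
[ 610.75896822 -274.29584312  139.01486454] [ 610.82095812 -274.34481178  139.15769851]
lid_1 0.71 5736 281 367 75 159
  centre [ 545.5 -268.8   14. ] [83.6 85.5]
lid_1 0.44 128 544 555 119 171
  centre [555.1  -5.8  14. ] [ 5.3 20. ]
stop_home 0.8 1840 247 402 125 174
n 1453 th 540.0 [ 551.79517914 -343.00747764] [ 602.43696967 -191.32940772]
bar [ 576.2 -307.2] -122.7 len 93.6 width [-4.5  4.8]
bar [ 579.5 -230.9] 116.5 len 96.2 width [-5.   4.7]
angle 120.8 apex [ 599.5 -270.9] bis [-0.999  0.054] HOME [ 545.8 -268. ]
stop_home 0.61 1989 248 402 125 172
n 2728 th 402.0 [523.53149451 -44.59288877] [837.24343207 336.21471333]
bar [677.1  73.3] -136.6 len 313.1 width [-41.8  95.1]
bar [635.  154.8] -143.3 len 433.2 width [-82.2  44.1]
angle 6.7 apex [1241.9  606.8] bis [-0.766 -0.643] HOME [1200.7  572.2]
dist to inner face 20.32378000669903
dist to inner face 76.92129752246902
profile R,B [(122, 112), (125, 114), (127, 116), (127, 116), (128, 116), (128, 116), (128, 117), (127, 117), (127, 116), (128, 116), (127, 114), (127, 115), (127, 116), (127, 117), (126, 117), (125, 114), (125, 112), (126, 115), (129, 117), (128, 115)]
profile R,B [(149, 133), (153, 137), (160, 144), (164, 148), (170, 154), (173, 156), (174, 157), (176, 159), (175, 158), (176, 158), (175, 157), (173, 156), (174, 157), (173, 156), (172, 155), (173, 156), (175, 157), (176, 158), (175, 158), (174, 157)]
stamp 202.7 203.5
ink_pad 193.9 192.3
boxed_cheese 376.0 304.2
```

The first run gives the lid at (545.5,−268.8), 41.6 and 42.3 mm from the bar faces (radius 42). The bystanders haven't moved. The second run picked a wrong outline, so I'll repeat the gap profile using the good bar fit.

Run:
```python
from workcell import *
from h import *
s=state();w=capture('wrist');l=np.array([545.6,-268.6])
K=np.array(w['mtx']);H=np.array(w['hand_eye']);q=s['tool_rot'];R=Ro.from_quat([q[1],q[2],q[3],q[0]]).as_matrix()
for nm,n in(('right',(.8415,-.540)),('left',(.895,.446))):
    row=[]
    for r in np.arange(36,57,1.):
        X=np.array([*(l+np.array(n)*r),13.]);cc=H[:3,:3].T@(R.T@(X-s['ee_pos'])-H[:3,3]);h=np.hypot(*cc[:2]);u=K[0,0]*cc[:2]/h*np.arctan2(h,cc[2])+K[:2,2]
        a=cv2.remap(w['pixels'],np.float32([[u[0]]]),np.float32([[u[1]]]),cv2.INTER_LINEAR)[0,0];row.append((int(r),int(a[0]),int(a[2])))
    print(nm,row)
```

```text
right [(36, 223, 121), (37, 224, 122), (38, 223, 120), (39, 222, 118), (40, 213, 111), (41, 188, 115), (42, 192, 157), (43, 213, 195), (44, 223, 209), (45, 224, 211), (46, 224, 212), (47, 224, 212), (48, 223, 210), (49, 223, 209), (50, 221, 205), (51, 205, 184), (52, 169, 150), (53, 137, 121), (54, 130, 114), (55, 130, 116), (56, 139, 124)]
left [(36, 224, 120), (37, 223, 120), (38, 223, 121), (39, 223, 121), (40, 207, 110), (41, 180, 111), (42, 187, 149), (43, 212, 190), (44, 222, 208), (45, 224, 211), (46, 224, 210), (47, 223, 210), (48, 224, 211), (49, 224, 211), (50, 223, 208), (51, 217, 198), (52, 201, 179), (53, 183, 163), (54, 180, 159), (55, 180, 160), (56, 178, 159)]
```

The profiles are identical on both sides: lid meets bar at r≈42 with no bench visible between. The robot is clear, so I'm handing in.

```bash
python3 -c "from workcell import *;print(hand_in())"
```

```text
the job is handed in; nothing more can be done
None
```

The job is handed in, though no verdict was reported. One lid was dispensed and slid into the V stop, and my last checks show it home against both bars.

**Plunger:** I pressed the left-hand magazine's plunger in one stroke with no release, pausing a few times on the way down. I stopped at the hard stop at about 35 N wrist force, then let it come back up. One lid came out.

**Lid:** I slid it along the bench between the open fingertips and into the V, without lifting it. Then I gave it a gentle second nudge toward the left bar.

**Last checks:**
- **Lid position:** its centre is at (545.5, −268.8), against a measured home of (545.8, −268.0). It lies 41.6 mm from one bar face and 42.3 mm from the other, with a lid radius of 42 mm.
- **Gap to the bars:** the colour profiles across both contacts match and show no gap.
- **Bystanders:** the stamp, ink pad and boxed cheese are within about 0.5 px of where they started in the scene picture.
- **Time and robot:** about 34 s on the robot's clock, with the robot clear of everything.

**What disagreed:**
- **Short fingertips:** the real tips end about 28 mm short of the reported TCP. The wrist image and the hard stop both showed it, so I worked with TCP heights down to about −21 mm.
- **Early camera readings:** the cameras first disagreed by about 10 mm in y. A closer wrist view of the V settled its position.
- **Last outline check:** one repeat run picked up the wrong outline and I discarded it.

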